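# Hold the big spring clip gaping over the tall bin card

### The job

Take the big spring clip off its rail by squeezing its handles together, bring it to the tall bin card and hold it upright and gaping wide around the middle of the card's top edge: lips parallel to the card, one on each side and a centimetre or more below the edge, the clip not touching the card, so that a colleague can slide a packing slip in. Do not move the cards or disturb anything else. Finish while still holding the clip squeezed open there: do not let it close or let go.

Things in the scene. Friction and masses are not known exactly. Their poses are not given: they have to be found in the camera images.
- clip: the big steel spring clip, 42 mm wide along its hinge, 91 mm tall, 80 g, upright on the rail: handles up in a V, lips down, lip ends 12 mm below the rail's top. Origin on the hinge pin; z up, y along the pin and rail, x from lip to lip. Squeezing the handle tops together along x opens the lips up to a stop, with at most 10 N per handle; the space between the lips is free up to 7 mm below the pin
- jaw_a_top (a point): top of the clip's +x handle, a flat plate 31 mm wide, 3 mm thick: starts 22 mm out from the pin and 48 mm above it, the plate's foot 8 mm out and 4 mm above it. Over their outsides the two tops measure 47 mm on the rail; at the stop the handles stand parallel, 17 mm over their outsides
- jaw_a_lip (a point): lower end of the +x lip's inner face, 41 mm below the hinge pin, 2 mm out when on the rail; lips are 36 mm wide, 4 mm thick
- jaw_a (a joint): angle in rad of the clip's jaw on its +x side: 0 when the lips are 4 mm apart (as on the rail), -0.03 shut, 0.30 at the stop, fully open (lip ends then about 28 mm apart); each jaw's lip end moves outwards by about 41 mm per rad. The spring always pulls it shut
- jaw_b (a joint): the same for the jaw on the -x side; the two are geared together and read alike
- rail: fixed aluminium strip 4 mm thick and 240 mm long that stands on edge on a screwed-down grey foot (70 x 250 mm, 8 mm high), top edge 70 mm above the table; carries both clips. Origin on the table under its middle; y along the strip, x across it
- clip_small: a small spring clip (26 mm wide, 49 mm tall) on the same rail, either side of the big one; not wanted, does not move. Origin on its hinge pin
- card: the tall bin card: stiff white card 4 mm thick (x), 90 mm wide (y), standing upright in a heavy loose grey foot 60 x 110 x 18 mm; top edge 125 mm above the table; 0.6 kg. Origin at the centre of the foot's underside, y along the card, z up
- card_edge (a point): middle of the tall card's top edge; axes as the card's
- card_short: the short bin card, the same foot and width, but its top edge only 80 mm above the table; leave it alone. Origin at the centre of the foot's underside
- roll: bystander: abrasive roll lying flat, 92 mm across, 30 mm high; origin at the centre of its underside
- jar: bystander: jar 60 mm across, 75 mm high; origin at the centre of its underside
- brush: bystander: hand brush 170 mm long, lying on the table
- pad: bystander: cork sanding block 90 x 60 x 22 mm; origin at the centre of its underside
Mind the look-alikes: they are no part of the job. Leave any orange look-alike of the clip alone. Leave any blue look-alike of the card alone.

How it is judged:
By the outcome, as a careful person would: the job done as asked, in the order asked, and still so for the second after the job is handed in, while the arm keeps its last pose, push and grip.
It also fails if it takes over 35 s, if anything falls off the work surface, if the arm or the gripper's body presses on something with over 40 N, if the wrist force passes 120 N, or if a joint passes its speed limit or range.

### The arm

A 6-joint arm with a two-finger parallel gripper is mounted at the origin on the work surface. World frame = base frame: x ahead of the robot, y to its left, z up, the work surface at z = 0. Lengths are in m, angles in rad, forces in N, time in s.
With the tool pointing down it reaches from about 0.35 to 0.875 m from the base axis. Payload 15.5 kg.
Tool frame: the origin (TCP) lies where the fingers leave the gripper's body, on its centre line; the fingertips stand 73 mm ahead of it and the grasp point (between the pads) lies 54 mm ahead of it; z points along the fingers, x is the direction in which the jaws open and shut, and the axes are right-handed (so a half turn about z gives the same grasp; the last joint's range is limited). The gripper opens to 85 mm and grips with 20 to 120 N. Pads are 22 mm wide; open, the fingers measure 114 mm over their backs; the gripper's body (76 mm by 85 mm) begins 54 mm behind the grasp point. The pads swing forward as they close: fully open they stand 13 mm farther back than shut.
Start: joints at [1.02, 0.494, 1.345, -0, 1.302, -0.096], TCP at [0.275, 0.561, 0.304] pointing down, gripper open.
Joint ranges: [-2.91, 2.91], [-0.82, 2.16], [0.22, 2.67], [-1.22, 4.37], [0.12, 2.79], [-3.08, 3.08]. Speed limits (rad/s): [1.89, 1.89, 2.57, 3.01, 3.01, 3.01].

### API

Orientations are given as [roll, pitch, yaw] about the fixed x, y, z axes, in that order (R = Rz(yaw) Ry(pitch) Rx(roll)).
In Python, from rig import env gives the robot as it stands. The module is installed in compiled form; this text tells all that it offers.
- The arm moves only by the shell command python3 -m creep 'ROWS' [FORCE]. ROWS is JSON, a list of rows, each a list of 5 numbers: the opening, from 0 (shut) to 1 (fully open), then the shift along the world's x, y, z in m, then the turn about the world's z in degrees. A call has 1 to 20 rows; each row shifts and turns the commanded pose from where the row before left it; what a row does not reach is not made up. A row lasts 1/8 s, in which the tool goes at most 62.5 mm and 10.7 degrees, less where a joint would pass 70% of its speed; a pose out of reach is approached as far as the arm can. A call is refused whole if a number of a shift passes 0.0625 or a number of a turn 10.7, either way. A call with a gripper value outside its range is refused whole. The fingers move at their own pace and stop on an object; FORCE is the grip in N (left out, the last holds). Time passes only in rows, so rows that do not move let the fingers close. It gives the time, the measured TCP pose, the force and the opening at its end, in the units of the state.
- env.observe(): the state, without advancing time (a new reading comes with each control period).
- env.snapshot(name): name is "scene" or "top" or "wrist"; returns a dict with "img" (420x560x3 uint8, red, green, blue), "range_z" (420x560 float32, m along the optical axis (not along the pixel's ray), 0 where there is no reading), "intrinsics" (3x3 intrinsics, pixels), "dist" ([k1, k2, p1, p2, k3] as OpenCV has them; the pictures are not rectified), "extrinsics" (4x4, takes a point from camera to world coordinates); the wrist camera has in their place "tool_from_camera" (4x4, takes a point from camera to tool coordinates, whose origin is the TCP and whose axes are the tool frame's). Camera axes: x right, y down, z forward; pixel columns grow to the right and rows downward; lengths in m; the calibration is good to about 2 mm. A picture is of the moment at which its call begins: read the wrist's pose just before it.
- env.job_done(): hands the job in, once; it reports no verdict.
Trained networks look in a picture, given as the dict that the camera call returned (one of the last four; its "shot" number tells which), for a name from the list of things; names that differ only in an ending like _2 or _b are one class to them, and where a whole thing is asked for, a point or a joint stands for the part that bears it (a point fixed in the world has none). Each returns a list of dicts, best first, with "p" (0 to 1); they miss things now and then, are a little off and sometimes report something else, mostly with a low value. They report only what shows in the picture. A call takes as long as a camera call. They do not tell look-alikes from the thing itself.
- env.find_in(name, picture): "location" ([x, y, z] in m, in the coordinates of the camera as it stood for that picture, good to about 4 mm: the middle of the surface that is visible of it).
- env.trace(name, picture): "pixels" (420x560 bool, what is visible of it).
- env.landmark_of(name, picture): "location" ([x, y, z] in m, in the coordinates of the camera as it stood for that picture, good to about 4 mm: a listed point, or the origin of a listed thing).
The state is a dict: "time_s": time; "qpos": joint angles; "qd": joint speeds; "joint_torque": joint torques, N m; "position": TCP position; "ee_rot": TCP orientation; "force": force on the tool from outside, world axes, zero at the start; "moment": the same for the moment, N m; "opening": finger opening in m.
Only numpy, scipy, OpenCV 4.12 (cv2) and the standard library are available. Lean on these libraries where they do the work, as an engineer would, in place of code of your own. Each camera call takes 0.05 s, during which the arm holds its last target.

## Working session

There is one attempt and no reset: what is moved stays moved. The work goes in short steps, Python scripts to look and compute and a shell command to move; the robot and the scene stay as the last step left them, time stands still between calls to the robot, and variables do not carry over. Pictures are saved under pics/ and viewed, and the job is handed in when it is done.

```bash
mkdir -p pics; ls; cat > h.py <<'E'
import numpy as np, cv2
from rig import env
from scipy.spatial.transform import Rotation as R
def save(s,n): cv2.imwrite('pics/'+n+'.png', s['img'][:,:,::-1])
def T_of(s,st=None):
    if 'extrinsics' in s: return np.array(s['extrinsics'])
    T=np.eye(4); T[:3,:3]=R.from_euler('xyz',st['ee_rot']).as_matrix(); T[:3,3]=st['position']
    return T@np.array(s['tool_from_camera'])
def w(T,p): return T[:3,:3]@np.asarray(p)+T[:3,3]
def cloud(s,T,mask=None):
    z=s['range_z']; m=z>0
    if mask is not None: m&=mask
    v,u=np.nonzero(m)
    n=cv2.undistortPoints(np.stack([u,v],1).astype(np.float64)[:,None],np.array(s['intrinsics'],float),np.array(s['dist'],float))[:,0]
    zz=z[v,u][:,None]
    P=np.hstack([n*zz,zz])
    return P@T[:3,:3].T+T[:3,3], np.stack([u,v],1)
def px(T,s,p):
    q=np.linalg.inv(T)
    r,_=cv2.projectPoints(np.array([p],float),cv2.Rodrigues(q[:3,:3])[0],q[:3,3],np.array(s['intrinsics'],float),np.array(s['dist'],float)); return r[0,0].round(0)
E
python3 - <<'E'
from h import *
st=env.observe(); print(st)
for c in ['scene','top']:
    s=env.snapshot(c); save(s,c+'0'); T=T_of(s)
    for n in ['clip','clip_small','rail','card','card_short','roll','jar','brush','pad','card_edge','jaw_a_top','jaw_a_lip']:
        for d in env.landmark_of(n,s)[:3]: 
            p=w(T,d['location']); print(c,n,round(d['p'],2),p.round(3),px(T,s,p))
E
```

```text
pics
{'time_s': 0.0, 'qpos': array([ 1.02048744e+00,  4.94165128e-01,  1.34613163e+00, -4.61223839e-06,
        1.30251326e+00, -9.55117455e-02]), 'qd': array([ 0.00157797, -0.00073686,  0.00108825,  0.00132123, -0.00063457,
       -0.00024271]), 'joint_torque': array([-1.10087240e-03, -8.82142210e+01, -3.83881652e+01,  8.53392237e-07,
        9.74340364e-03,  1.75796760e-05]), 'position': array([0.2744097 , 0.56122998, 0.30331126]), 'ee_rot': array([-3.14148098e+00,  1.21223729e-03,  1.11600048e+00]), 'force': array([0.25521029, 0.22725558, 0.63382288]), 'moment': array([-0.00600487,  0.01292746,  0.03904809]), 'opening': 0.08542086153783093}
scene clip 0.83 [0.465 0.276 0.1  ] [380. 153.]
scene clip 0.73 [0.359 0.251 0.046] [352. 140.]
scene clip 0.72 [0.469 0.274 0.058] [377. 166.]
scene clip_small 0.68 [0.497 0.145 0.083] [333. 179.]
scene rail 0.84 [0.485 0.203 0.001] [349. 190.]
scene card 0.8 [ 0.546 -0.268  0.003] [168. 255.]
scene card 0.72 [ 0.483  0.202 -0.   ] [349. 190.]
scene card 0.7 [ 0.409 -0.307  0.002] [146. 212.]
scene card_short 0.71 [0.49  0.279 0.144] [390. 147
[... 891 characters left out ...]
d 0.65 [ 0.407 -0.314  0.002] [405. 279.]
top card_short 0.76 [ 0.565 -0.083  0.   ] [312. 215.]
top roll 0.72 [ 0.721  0.043 -0.004] [262. 154.]
top jar 0.63 [ 0.695 -0.109 -0.002] [322. 165.]
top brush 0.71 [ 0.376 -0.067  0.002] [305. 292.]
top brush 0.35 [0.497 0.146 0.086] [214. 239.]
top pad 0.59 [ 0.696 -0.312 -0.003] [402. 165.]
top card_edge 0.94 [ 0.407 -0.305  0.126] [416. 279.]
top card_edge 0.78 [ 0.551 -0.273  0.125] [400. 215.]
top card_edge 0.37 [ 0.694 -0.111  0.001] [323. 165.]
top jaw_a_top 0.68 [0.484 0.285 0.15 ] [147. 241.]
top jaw_a_top 0.58 [0.378 0.238 0.09 ] [173. 290.]
top jaw_a_lip 0.54 [0.472 0.272 0.059] [163. 250.]
top jaw_a_lip 0.4 [0.36 0.25 0.  ] [176. 297.]
```

View pics/scene0.png

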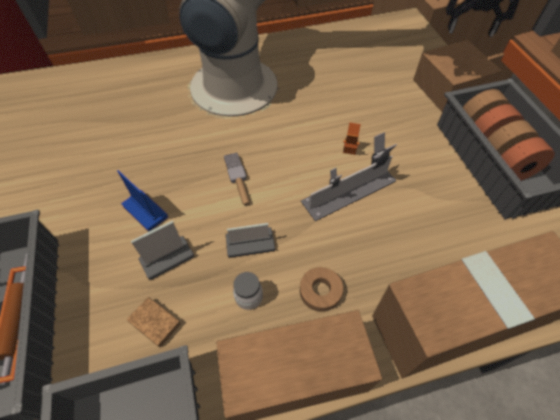

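View pics/top0.png

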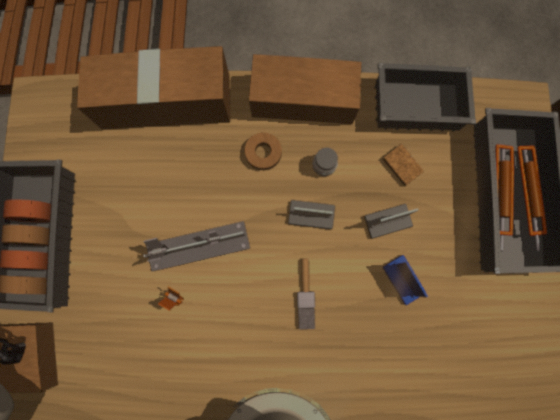

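Candidates for the clip in the scene picture: steel one on the rail at (380,153), orange one standing on the table at (352,140), small steel one on the rail at (333,179). The steel one at (380,153) fits, being big and on the rail. For the card there is a grey-foot tall one at (168,255), a blue one at (146,212) and a grey short one at (250,244). (168,255) fits, with its edge at z≈0.124. I'll confirm both in a crop and measure their axes.

```bash
python3 - <<'E'
from h import *
s=env.snapshot('scene'); T=T_of(s)
a=s['img'][120:220,290:410]; b=s['img'][165:285,110:290]
im=np.hstack([cv2.resize(a,(400,333)),cv2.resize(b[:,:],(400,267)) if 0 else cv2.resize(b,(399,333))[:, :]])
cv2.imwrite('pics/crop1.png',im[:,:,::-1])
for c in ['scene','top']:
    s=env.snapshot(c);T=T_of(s)
    P,uv=cloud(s,T)
    def line(P,n):
        c0=P.mean(0); 
        l=cv2.fitLine(P[:,:2].astype(np.float32),cv2.DIST_HUBER,0,.01,.01).ravel()
        t=(P[:,:2]-l[2:])@l[:2]; a,b=np.percentile(t,[1,99]); mid=l[2:]+l[:2]*(a+b)/2
        print(c,n,len(P),'mid',mid.round(4),'ang',np.degrees(np.arctan2(l[1],l[0])).round(1)%180,'len',round(b-a,3),'z',np.percentile(P[:,2],[5,50,95]).round(4))
    near=lambda x,y,r:(np.hypot(P[:,0]-x,P[:,1]-y)<r)
    z=P[:,2]
    line(P[near(.55,-.27,.07)&(z>.1)],'card>.1')
    line(P[near(.55,-.27,.07)&(z>.05)],'card>.05')
    line(P[near(.55,-.27,.07)&(z>.117)],'card>.117')
    line(P[near(.485,.202,.14)&(z>.03)&(z<.075)],'rail')
    line(P[near(.485,.202,.14)&(z>.004)&(z<.012)],'railfoot')
    k=P[near(.466,.275,.05)&(z>.11)]; line(k,'clip top')
E
```

```text
scene card>.1 412 mid [ 0.5542 -0.2696] ang 106.4 len 0.089 z [0.1016 0.1159 0.1268]
scene card>.05 986 mid [ 0.5542 -0.2698] ang 106.3 len 0.089 z [0.0546 0.0931 0.1258]
scene card>.117 197 mid [ 0.554  -0.2698] ang 106.2 len 0.088 z [0.1176 0.1239 0.1273]
scene rail 952 mid [0.4884 0.1983] ang 104.1 len 0.234 z [0.033  0.0521 0.0714]
scene railfoot 1274 mid [0.5045 0.2019] ang 101.8 len 0.246 z [0.005  0.0083 0.0108]
scene clip top 241 mid [0.4684 0.2737] ang 10.0 len 0.046 z [0.1116 0.1307 0.1474]
top card>.1 99 mid [ 0.5521 -0.27  ] ang 106.3 len 0.089 z [0.1038 0.1241 0.1278]
top card>.05 157 mid [ 0.5512 -0.27  ] ang 106.5 len 0.089 z [0.056  0.1167 0.1272]
top card>.117 78 mid [ 0.5527 -0.2706] ang 106.9 len 0.088 z [0.1202 0.1247 0.128 ]
top rail 406 mid [0.451  0.1894] ang 140.4 len 0.233 z [0.0353 0.0585 0.0717]
top railfoot 2175 mid [0.4783 0.1958] ang 106.2 len 0.247 z [0.0043 0.0075 0.011 ]
top clip top 191 mid [0.4669 0.2747] ang 13.6 len 0.047 z [0.112  0.1344 0.1479]
```

View pics/crop1.png

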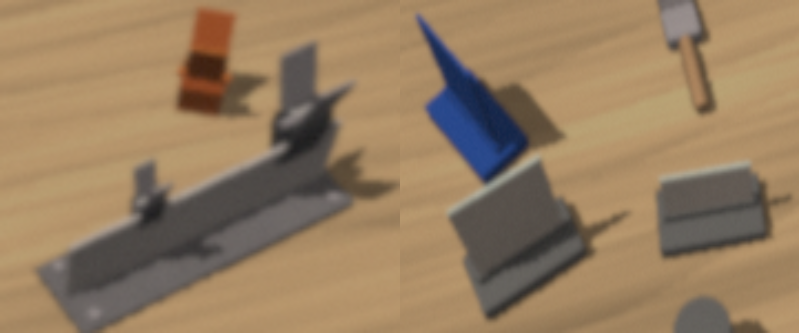

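The crop confirms both: the steel V-handled clip sits at the far end of the rail (the orange one stands on the table), and the taller white card stands in a grey foot next to the blue one. Moving to hover over the clip.

```bash
python3 -m creep '[[1,0.024,-0.036,-0.004,-6.2],[1,0.024,-0.036,-0.004,-6.2],[1,0.024,-0.036,-0.004,-6.2],[1,0.024,-0.036,-0.004,-6.2],[1,0.024,-0.036,-0.004,-6.2],[1,0.024,-0.036,-0.004,-6.2],[1,0.024,-0.036,-0.004,-6.2],[1,0.024,-0.036,-0.004,-6.2],[1,0,0,0,0],[1,0,0,0,0]]' 25
cat > m.py <<'E'
from h import *
import sys
st=env.observe(); s=env.snapshot('wrist'); save(s,sys.argv[1]); T=T_of(s,st)
print(st['position'].round(4),np.degrees(st['ee_rot']).round(2),st['force'].round(1),st['opening'])
for n in sys.argv[2:]:
    for d in env.landmark_of(n,s)[:2]:
        p=w(T,d['location']); print(n,round(d['p'],2),p.round(4),px(T,s,p))
P,uv=cloud(s,T)
def line(P,n):
    if len(P)<10: return
    l=cv2.fitLine(P[:,:2].astype(np.float32),cv2.DIST_HUBER,0,.01,.01).ravel()
    t=(P[:,:2]-l[2:])@l[:2]; a,b=np.percentile(t,[1,99]); mid=l[2:]+l[:2]*(a+b)/2
    print(n,len(P),'mid',mid.round(4),'ang',(np.degrees(np.arctan2(l[1],l[0]))%180).round(1),'len',round(b-a,3),'z',np.percentile(P[:,2],[5,50,95]).round(4))
E
cat > m1.py <<'E'
from m import *
z=P[:,2]
near=np.hypot(P[:,0]-.468,P[:,1]-.2745)<.05
line(P[near&(z>.11)],'cliptop')
k=P[near&(z>.136)]; line(k,'tips')
f=near&(z>.136)
d=np.array([np.cos(.24),np.sin(.24)])
for sgn in (1,-1):
    m=f&(sgn*((P[:,:2]-[.468,.2745])@d)>0); line(P[m],'tip%+d'%sgn)
line(P[(np.hypot(P[:,0]-.485,P[:,1]-.2)<.13)&(z>.055)&(z<.075)],'rail')
E
python3 m1.py w1 clip jaw_a_top jaw_a_lip clip_small
```

```text
time_s: 2.7
position: [0.4664, 0.2736, 0.2719]
ee_rot: [-3.141, 0.0, 0.251]
force: [-0.3, 0.4, 0.5]
opening: 0.0855
[0.4664 0.2736 0.2719] [-179.99    0.     14.36] [-0.3  0.4  0.5] 0.0854955138379977
clip 0.92 [0.4658 0.2779 0.0983] [277. 211.]
clip 0.78 [0.3644 0.25   0.0437] [166. 199.]
jaw_a_top 0.91 [0.4922 0.2816 0.1467] [319. 235.]
jaw_a_top 0.86 [0.3838 0.2437 0.0921] [169. 225.]
jaw_a_lip 0.59 [ 0.366   0.2517 -0.0009] [181. 189.]
jaw_a_lip 0.58 [0.4687 0.2778 0.0591] [281. 201.]
clip_small 0.61 [0.4985 0.1462 0.0854] [276. 349.]
cliptop 32673 mid [0.4647 0.2868] ang 13.9 len 0.095 z [0.1426 0.2811 0.2981]
tips 31434 mid [0.4646 0.2871] ang 14.0 len 0.095 z [0.2188 0.2816 0.2982]
tip+1 15733 mid [0.489  0.2963] ang 3.6 len 0.048 z [0.2184 0.281  0.2982]
tip-1 15701 mid [0.4414 0.2807] ang 16.0 len 0.048 z [0.219  0.2822 0.2982]
rail 929 mid [0.4773 0.2343] ang 103.3 len 0.17 z [0.0596 0.0702 0.0733]
```

View pics/w1.png

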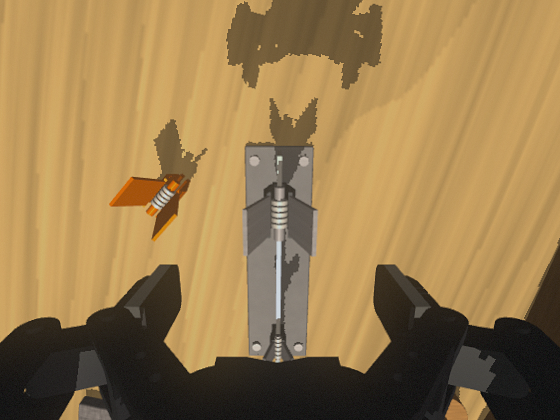

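The wrist picture shows the steel clip on the rail at about (280,215), between and ahead of the open fingers and well aligned with them. The orange look-alike is at (160,200). I'll redo the fit with the gripper points cut out.

```bash
sed -i 's/near=np.hypot(P\[:,0\]-.468,P\[:,1\]-.2745)<.05/near=(np.hypot(P[:,0]-.468,P[:,1]-.2745)<.05)\&(z<.16)/' m1.py
python3 m1.py w2 clip jaw_a_top
```

```text
[0.4662 0.2741 0.272 ] [-1.800e+02 -1.000e-02  1.443e+01] [ 0.2 -0.4  0.2] 0.085450759610769
clip 0.88 [0.4669 0.2796 0.1017] [280. 212.]
clip 0.58 [0.3638 0.2504 0.0414] [166. 198.]
jaw_a_top 0.93 [0.3812 0.242  0.0896] [166. 226.]
jaw_a_top 0.66 [0.4902 0.2815 0.1497] [317. 237.]
cliptop 2371 mid [0.4669 0.2776] ang 13.7 len 0.046 z [0.1129 0.135  0.148 ]
tips 1129 mid [0.4669 0.2775] ang 13.6 len 0.047 z [0.1371 0.1455 0.1483]
tip+1 572 mid [0.4865 0.2816] ang 103.6 len 0.03 z [0.137  0.1454 0.1483]
tip-1 557 mid [0.4477 0.2719] ang 104.3 len 0.03 z [0.1373 0.1455 0.1482]
rail 939 mid [0.477  0.2349] ang 102.0 len 0.168 z [0.0597 0.0703 0.0732]
```

```bash
python3 -m creep '[[1,0.001,0.003,0,-0.5],[1,0,0,-0.02,0],[1,0,0,-0.02,0],[1,0,0,-0.02,0],[1,0,0,-0.02,0],[1,0,0,-0.002,0],[1,0,0,0,0],[1,0,0,0,0]]' 25
python3 m.py w3 clip; python3 - <<'E'
from h import *
s=env.snapshot('scene'); cv2.imwrite('pics/s3.png',cv2.resize(s['img'][90:220,310:460],None,fx=4,fy=4)[:,:,::-1])
E
```

```text
time_s: 4.1
position: [0.4679, 0.2767, 0.1907]
ee_rot: [-3.141, -0.001, 0.242]
force: [-0.2, 0.9, 0.5]
opening: 0.0855
[0.4679 0.2767 0.1907] [-1.7999e+02 -7.0000e-02  1.3840e+01] [-0.2  0.9  0.5] 0.08552760441064514
clip 0.62 [0.3601 0.2508 0.0392] [122. 224.]
clip 0.61 [0.4649 0.2803 0.0999] [273. 251.]
```

View pics/w3.png

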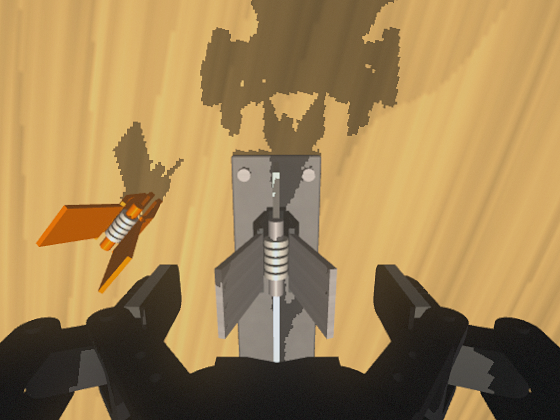

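View pics/s3.png

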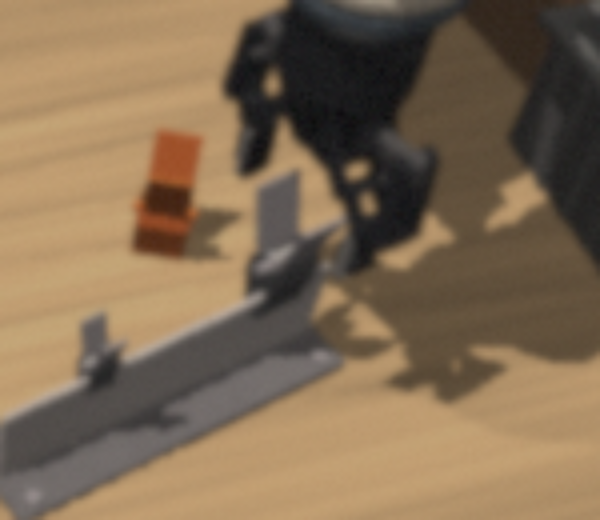

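The clip sits centred between the pads: handle tops at columns 216 and 336, fingers at 178 and 376. I'll squeeze gradually.

```bash
python3 -m creep '[[0.7,0,0,0,0],[0.58,0,0,0,0],[0.5,0,0,0.001,0],[0.42,0,0,0.001,0],[0.34,0,0,0.001,0],[0.26,0,0,0.001,0],[0.18,0,0,0,0],[0.1,0,0,0,0],[0,0,0,0,0],[0,0,0,0,0],[0,0,0,0,0]]' 30
python3 m.py w4 clip jaw_a_lip; python3 - <<'E'
from h import *
s=env.snapshot('scene'); cv2.imwrite('pics/s4.png',cv2.resize(s['img'][90:220,310:460],None,fx=4,fy=4)[:,:,::-1])
E
```

```text
time_s: 5.62
position: [0.4675, 0.2765, 0.1939]
ee_rot: [3.142, 0.0, 0.242]
force: [0.5, -1.1, -1.3]
opening: 0.0148
[0.4675 0.2765 0.1939] [180.     0.    13.84] [ 0.5 -1.1 -1.3] 0.01481593733058084
clip 0.95 [0.4679 0.2785 0.0934] [278. 248.]
clip 0.57 [0.3628 0.2484 0.0453] [124. 229.]
jaw_a_lip 0.69 [0.4828 0.2805 0.0544] [300. 230.]
jaw_a_lip 0.66 [ 0.3645  0.2535 -0.0016] [152. 207.]
```

View pics/w4.png

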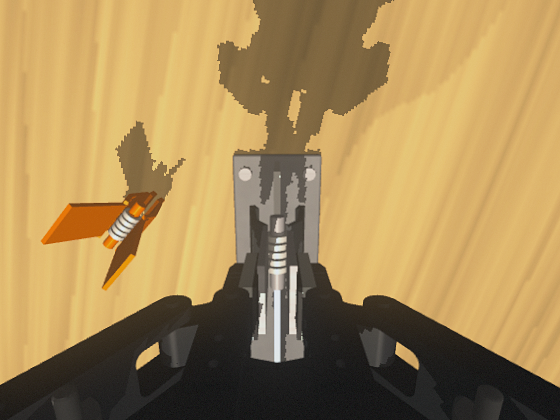

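View pics/s4.png

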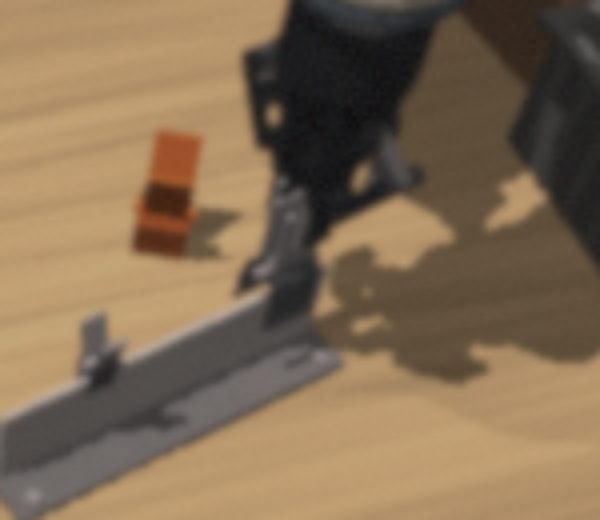

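The lips are now spread on both sides of the rail (columns 250 and 303) with the strip between them. Lifting straight up.

```bash
python3 -m creep '[[0,0,0,0.005,0],[0,0,0,0.01,0],[0,0,0,0.02,0],[0,0,0,0.025,0],[0,0,0,0.025,0],[0,0,0,0.025,0],[0,0,0,0.02,0],[0,0,0,0,0],[0,0,0,0,0]]' 30
python3 m.py w5 clip jaw_a_lip clip_small; python3 - <<'E'
from h import *
s=env.snapshot('scene'); cv2.imwrite('pics/s5.png',cv2.resize(s['img'][70:220,310:460],None,fx=4,fy=4)[:,:,::-1])
E
```

```text
time_s: 6.95
position: [0.4673, 0.2763, 0.3235]
ee_rot: [3.142, 0.0, 0.242]
force: [0.3, 0.1, -1.2]
opening: 0.015
[0.4673 0.2763 0.3235] [1.800e+02 2.000e-02 1.384e+01] [ 0.3  0.1 -1.2] 0.01501756152471176
clip 0.92 [0.4695 0.2784 0.2232] [282. 249.]
clip 0.9 [0.3592 0.25   0.0418] [176. 190.]
jaw_a_lip 0.88 [ 0.3664  0.2531 -0.0014] [193. 183.]
jaw_a_lip 0.72 [0.4828 0.2794 0.1855] [300. 232.]
clip_small 0.58 [0.4994 0.1481 0.0862] [277. 319.]
```

View pics/w5.png

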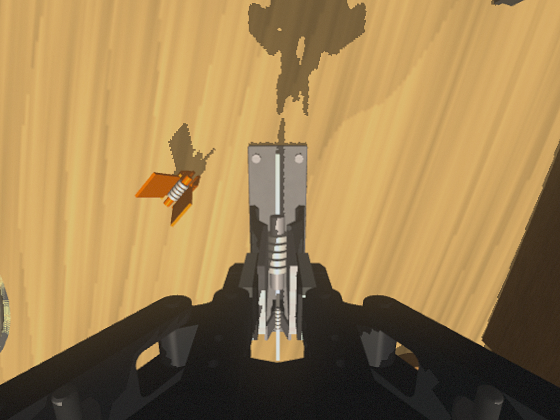

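View pics/s5.png

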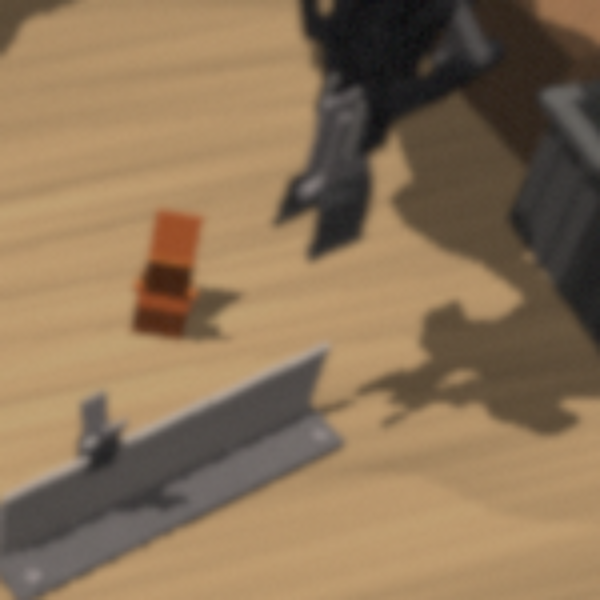

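The clip is off the rail and held open; the small clip and rail are undisturbed. I'll carry it high to above the card.

```bash
python3 -m creep '[[0,0.004,-0.02,0,0],[0,0.007,-0.045,0,0.3],[0,0.007,-0.045,0,0.3],[0,0.007,-0.045,0,0.3],[0,0.007,-0.045,0,0.3],[0,0.007,-0.045,0,0.3],[0,0.007,-0.045,0,0.3],[0,0.007,-0.045,0,0.3],[0,0.007,-0.045,0,0.3],[0,0.007,-0.045,0,0.3],[0,0.007,-0.045,0,0.1],[0,0.007,-0.045,0,0],[0,0.005,-0.032,0,0],[0,0,0,0,0],[0,0,0,0,0],[0,0,0,0,0]]' 30
cat > m2.py <<'E'
from m import *
z=P[:,2]
line(P[(np.hypot(P[:,0]-.553,P[:,1]+.27)<.06)&(z>.09)&(z<.14)],'card')
line(P[(np.hypot(P[:,0]-.553,P[:,1]+.27)<.06)&(z>.12)&(z<.13)],'cardtop')
x0=np.array([.553,-.27]);
for c in ('top','scene'):
    s=env.snapshot(c);save(s,sys.argv[1]+c);T2=T_of(s)
    P2,_=cloud(s,T2); z=P2[:,2]
    line(P2[(np.hypot(P2[:,0]-.553,P2[:,1]+.27)<.06)&(z>.115)&(z<.13)],c+' card')
    for n in ['clip','card_edge','jaw_a_lip']:
        for d in env.landmark_of(n,s)[:2]:
            p=w(T2,d['location']); print(c,n,round(d['p'],2),p.round(4),px(T2,s,p))
E
python3 m2.py w6 clip jaw_a_lip card_edge
```

```text
time_s: 9.2
position: [0.5533, -0.2699, 0.3239]
ee_rot: [-3.141, 0.0, 0.291]
force: [0.0, -0.6, 0.1]
opening: 0.0149
[ 0.5533 -0.2699  0.3239] [-1.7998e+02  1.0000e-02  1.6680e+01] [ 0.  -0.6  0.1] 0.014875623926451684
clip 0.62 [ 0.5535 -0.2668  0.2252] [279. 248.]
jaw_a_lip 0.61 [ 0.5666 -0.2648  0.1836] [298. 228.]
card_edge 0.65 [ 0.4062 -0.3098  0.1282] [ 98. 205.]
card_edge 0.62 [ 0.5526 -0.2646  0.1216] [278. 202.]
card 280 mid [ 0.5466 -0.2502] ang 106.7 len 0.05 z [0.1236 0.1255 0.1267]
cardtop 267 mid [ 0.5466 -0.2503] ang 106.3 len 0.05 z [0.1243 0.1255 0.1267]
top card 23 mid [ 0.5431 -0.2386] ang 107.0 len 0.022 z [0.1171 0.1241 0.1258]
top card_edge 0.6 [ 0.5512 -0.2693  0.1265] [399. 215.]
top card_edge 0.21 [ 6.959e-01 -1.093e-01  1.000e-04] [323. 164.]
top jaw_a_lip 0.59 [ 7.005e-01 -3.098e-01  3.000e-04] [401. 163.]
top jaw_a_lip 0.25 [0.4937 0.1445 0.0876] [215. 240.]
scene card 214 mid [ 0.5539 -0.2699] ang 106.4 len 0.088 z [0.116  0.1236 0.1267]
scene clip 0.89 [ 0.5512 -0.2724  0.228 ] [135. 201.]
scene clip 0.81 [0.3612 0.2495 0.0425] [351. 142.]
scene card_edge 0.65 [ 0.551  -0.2685  0.1245] [153. 230.]
scene card_edge 0.5 [ 0.5472 -0.2711  0.0016] [167. 256.]
scene jaw_a_lip 0.6 [ 0.3579  0.245  -0.0028] [347. 153.]
scene jaw_a_lip 0.56 [ 0.5698 -0.2725  0.1842] [143. 223.]
```

View pics/w6.png

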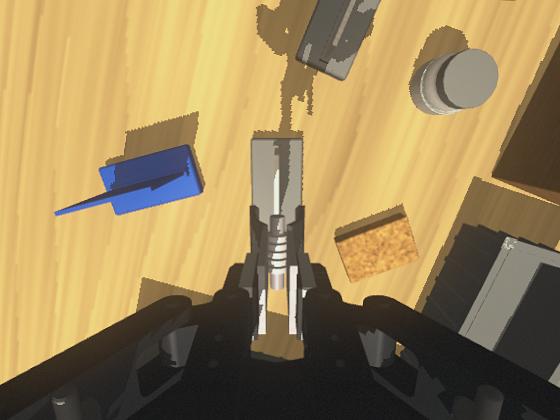

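View pics/w6scene.png

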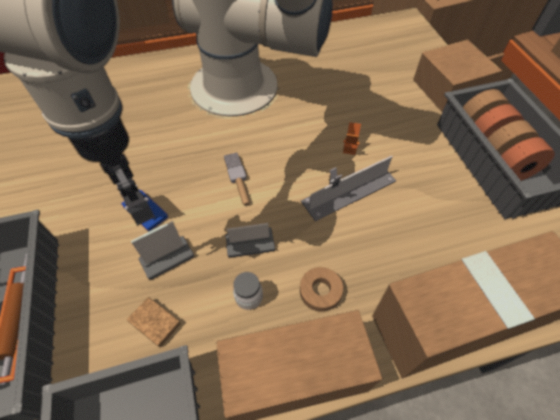

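The clip is above the card, whose white edge shows at column 277, rows 150–215, between the lips at 250–303. I'll measure clip against card in the tool frame, using the wrist camera for both.

```bash
cat > m3.py <<'E'
from h import *
import sys
st=env.observe(); s=env.snapshot('wrist'); save(s,sys.argv[1]); T=np.array(s['tool_from_camera'])
P,uv=cloud(s,T); x,y,z=P.T
print('tcp',st['position'].round(4),np.degrees(st['ee_rot']).round(2),st['force'].round(1))
cd=st['position'][2]-.125
for zz in np.arange(.08,.15,.01):
    m=(abs(z-zz)<.005)&(abs(x)<.025)&(y>-.03)&(y<.05)
    if zz>cd-.02: m&=(abs(x)>.006)
    for sg in(1,-1):
        q=P[m&(sg*x>0)]
        if len(q)>5: print(round(zz,3),sg,len(q),'absx %s'%np.percentile(abs(q[:,0]),[2,50,98]).round(4),'y',np.percentile(q[:,1],[2,98]).round(4))
m=(abs(z-cd)<.006)&(abs(x)<.012)&(abs(y)<.06)
q=P[m]
if len(q)>10:
    l=cv2.fitLine(q[:,:2].astype(np.float32),cv2.DIST_HUBER,0,.01,.01).ravel()
    print('card n',len(q),'x at y=0:',round(l[2]-l[3]*l[0]/l[1],4),'angle deg',np.degrees(np.arctan(l[0]/l[1])).round(2),'x pct',np.percentile(q[:,0],[2,50,98]).round(4),'y',np.percentile(q[:,1],[1,99]).round(4),'z',np.percentile(q[:,2],[5,50,95]).round(4))
E
python3 m3.py w7
python3 - <<'E'
import cv2;i=cv2.imread('pics/w7.png');cv2.imwrite('pics/w7c.png',cv2.resize(i[120:370,200:360],None,fx=2.4*1,fy=2.4,interpolation=2))
E
```

```text
tcp [ 0.5535 -0.2705  0.3239] [-180.      0.     16.64] [ 0.3  0.4 -0. ]
0.08 1 80 absx [0.0048 0.005  0.0077] y [-0.0159  0.0137]
0.08 -1 54 absx [0.005  0.0059 0.0079] y [-0.0159  0.0142]
0.09 1 585 absx [0.0002 0.0024 0.0098] y [-0.0202  0.0179]
0.09 -1 618 absx [0.0003 0.003  0.0101] y [-0.0197  0.0177]
0.1 1 390 absx [0.0002 0.0104 0.0136] y [-0.0213  0.0191]
0.1 -1 401 absx [0.0009 0.0104 0.0142] y [-0.0213  0.0186]
0.11 1 40 absx [0.0117 0.014  0.015 ] y [-0.0186 -0.0083]
0.11 -1 45 absx [0.0121 0.0145 0.0154] y [-0.0185  0.0018]
0.12 1 40 absx [0.0128 0.0153 0.0162] y [-0.0184  0.0092]
0.12 -1 37 absx [0.013  0.0156 0.0166] y [-0.0185  0.0051]
0.13 1 95 absx [0.0115 0.0154 0.0177] y [-0.0183  0.0105]
0.13 -1 106 absx [0.0117 0.0163 0.0182] y [-0.0184  0.0117]
0.14 1 14 absx [0.0157 0.0177 0.0179] y [-0.018   0.0137]
0.14 -1 8 absx [0.0169 0.0183 0.0185] y [-0.0171 -0.0007]
card n 256 x at y=0: -0.0009 angle deg 0.8 x pct [-0.0031 -0.0014  0.0002] y [-0.0461  0.0043] z [0.1973 0.1983 0.1998]
```

View pics/w7c.png

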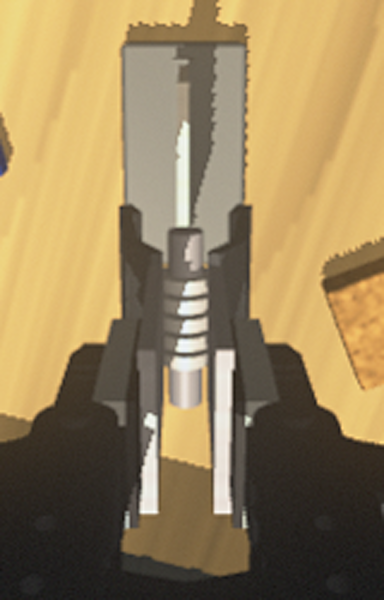

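Clip centre in the tool frame is x≈-0.3 mm, y≈-1 mm; the card line is at x≈-0.9 mm and parallel within about 1°, with its middle at y≈-1 mm. I'll nudge by 0.5 mm and lower 76 mm so the lip ends come about 18 mm below the edge.

```bash
python3 -m creep '[[0,-0.0005,0,-0.01,0],[0,0,0,-0.015,0],[0,0,0,-0.015,0],[0,0,0,-0.01,0],[0,0,0,-0.01,0],[0,0,0,-0.008,0],[0,0,0,-0.005,0],[0,0,0,-0.003,0],[0,0,0,0,0],[0,0,0,0,0]]' 30
python3 m3.py w8; python3 - <<'E'
from h import *
i=cv2.imread('pics/w8.png');cv2.imwrite('pics/w8c.png',cv2.resize(i[120:370,200:360],None,fx=2.4,fy=2.4,interpolation=2))
s=env.snapshot('scene');T=T_of(s); cv2.imwrite('pics/s8.png',cv2.resize(s['img'][160:280,90:240],None,fx=5,fy=5,interpolation=2)[:,:,::-1])
for n in ['clip','jaw_a_lip','card_edge','card']:
    for d in env.landmark_of(n,s)[:2]: print(n,round(d['p'],2),w(T,d['location']).round(4))
P,_=cloud(s,T); m=(np.hypot(P[:,0]-.553,P[:,1]+.27)<.07)&(P[:,2]>.03)&(P[:,2]<.09)
q=P[m];l=cv2.fitLine(q[:,:2].astype(np.float32),cv2.DIST_HUBER,0,.01,.01).ravel();print('card body',l[2:],np.degrees(np.arctan2(l[1],l[0]))%180)
E
```

```text
time_s: 11.1
position: [0.5532, -0.2706, 0.2482]
ee_rot: [3.141, -0.0, 0.29]
force: [0.8, -0.3, -0.9]
opening: 0.0147
tcp [ 0.5532 -0.2706  0.2482] [ 1.7998e+02 -2.0000e-02  1.6640e+01] [ 0.8 -0.3 -0.9]
0.08 1 86 absx [0.0048 0.0048 0.0077] y [-0.0158  0.0134]
0.08 -1 54 absx [0.005  0.006  0.0079] y [-0.0159  0.0134]
0.09 1 571 absx [0.0002 0.0024 0.0098] y [-0.0201  0.0173]
0.09 -1 626 absx [0.0003 0.003  0.0101] y [-0.0193  0.0175]
0.1 1 397 absx [0.0008 0.0103 0.0136] y [-0.0212  0.0189]
0.1 -1 395 absx [0.0008 0.0106 0.0141] y [-0.0212  0.0192]
0.11 1 40 absx [0.0115 0.0143 0.0152] y [-0.0185 -0.0065]
0.11 -1 45 absx [0.0122 0.0146 0.0155] y [-0.0185  0.0037]
0.12 1 39 absx [0.0128 0.0153 0.0162] y [-0.0185  0.0093]
0.12 -1 35 absx [0.0129 0.0157 0.0166] y [-0.0185  0.006 ]
0.13 1 94 absx [0.0115 0.0152 0.0177] y [-0.0185  0.0103]
0.13 -1 104 absx [0.0117 0.0158 0.0182] y [-0.0184  0.0112]
0.14 1 14 absx [0.0152 0.0177 0.0179] y [-0.0179  0.0142]
0.14 -1 11 absx [0.0181 0.0183 0.0184] y [-0.0131  0.0105]
card n 398 x at y=0: -0.0007 angle deg -0.34 x pct [-0.0117 -0.0005  0.0115] y [-0.0461  0.0432] z [0.1217 0.1228 0.1265]
clip 0.81 [0.3592 0.2513 0.0466]
clip 0.59 [ 0.5476 -0.2697  0.1493]
jaw_a_lip 0.87 [ 0.5668 -0.2689  0.1119]
jaw_a_lip 0.61 [ 0.3626  0.246  -0.0004]
card_edge 0.84 [ 0.5496 -0.2693  0.1223]
card_edge 0.21 [ 0.5508 -0.2699  0.1492]
card 0.96 [ 0.5501 -0.2725  0.0018]
card 0.52 [ 0.4083 -0.3071  0.0011]
card body [ 0.5543476 -0.2704438] 105.94813
```

View pics/w8c.png

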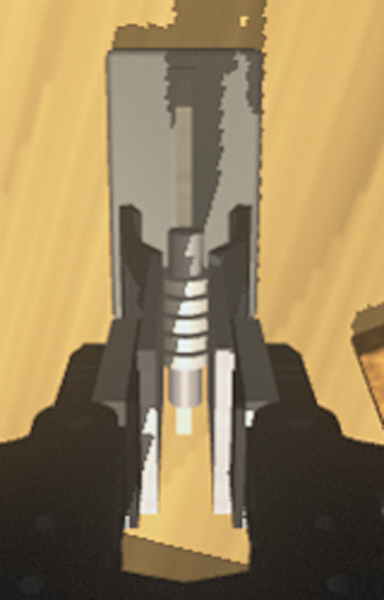

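View pics/s8.png

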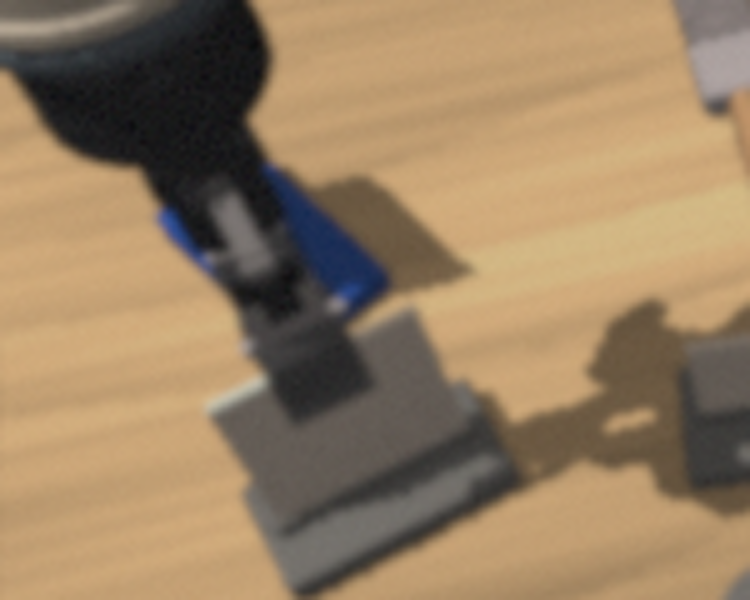

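The card edge runs centrally between the lips in the wrist view. In the scene view the +x lip hangs over the middle of the card's front face, and the card hasn't moved. Handing in.

```bash
python3 - <<'E'
from h import *
print(env.job_done()); st=env.observe(); print(st['time_s'],st['position'],st['force'],st['opening'])
E
```

```text
the job is handed in; nothing more can be done
None
the job is handed in; nothing more can be done
```

I squeezed the big steel clip open on the rail and lifted it straight off. I then carried it high over the table and lowered it around the middle of the tall grey-foot card's top edge. The job was handed in with the clip still squeezed open there, shortly after 11 s.

Last checks before handing in:
- **Position:** the clip sat within about 0.5 mm of the card's middle, both across it and along it.
- **Lips:** parallel to the card within about 1°, with their ends about 18 mm below the edge.
- **Opening:** the lips stood at their fully open spread. The edge was about 22 mm below the hinge pin.
- **Contact:** the force on the tool was about 1 N, which is noise level. The card had not moved measurably.

**Disagreements:**
- The gripper read 14.8 mm where 17 mm was expected across the handles. Pictures and depth both showed the clip fully open, so I took this as an offset in the reading.
- The cameras differed by 1–3 mm on the card's position across its thickness. I trusted the wrist camera because it sees the clip and the card together.
- After hand-in the interface refused a further reading, so I have no measurement from the final second.

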